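# Power up the garage bench in order

## Task

Power up the garage bench: with a fingertip, lightly press in the large round main button on the power distribution box, then the square button on the battery charger, then the long bar button on the loose cordless work lamp, letting go of each one (it stays in) before going on to the next. Press the lamp where it stands, without lifting or shoving it. Leave the small round test button on the power box alone, disturb none of the other things on the bench, and press no harder than 20 N anywhere.

Things in the scene. Friction and masses are not known exactly. Their poses are not given: they have to be found in the camera images.
- power_box: Black power distribution box, fixed to the bench, 160 (x) x 120 (y) x 70 (z) mm, flat top, round socket outlets on its two long sides. Origin: centre of its underside. On top: the large round main button at x -40, y 0 mm, and the small round test button at x +45, y -20 mm. Its place, and a yaw of up to 0.5 rad, vary; the three devices swap places.
- main_button (a joint): The main button of the power box, diameter 38 mm. White, with a springy rubber cap: 0 = out (top 16 mm above the case), 0.007 m = fully in (top 9 mm above it once let go); counts as in above 0.005. Pressed down, the cap gives some 1.5 mm, at about 3 N the button slides in 7 mm to a stop, then only the cap gives (2 N per mm, 8 mm at most). Let go, it stays in. The value leaves out the cap's give.
- main_button_top (a point): Centre of the top face of the main button (on its cap, moves down with it). 86 mm above the bench when out.
- test_button (a joint): The test button of the power box, diameter 18 mm, white, sprung: 0 = out (6 mm above the case), 0.004 m = pressed. Must stay out.
- test_button_top (a point): Centre of the top face of the test button.
- charger: Black battery charger, fixed to the bench, 140 (x) x 100 (y) x 60 (z) mm, with a grey battery pack (60 x 72 mm, its top 96 mm above the bench, fixed) docked on top at x +6 to +66 mm. Origin: centre of its underside. Its only button is on top at x -35, y 0 mm.
- charger_button (a joint): The square button of the charger, 30 x 30 mm. White, with a springy rubber cap: 0 = out (top 16 mm above the case), 0.007 m = fully in (top 9 mm above it once let go); counts as in above 0.005. Pressed down, the cap gives some 1.5 mm, at about 3 N the button slides in 7 mm to a stop, then only the cap gives (2 N per mm, 8 mm at most). Let go, it stays in. The value leaves out the cap's give.
- charger_button_top (a point): Centre of the top face of the charger's button. 76 mm above the bench when out.
- lamp: Cordless work lamp, a black case lying loose on the bench, 110 (x) x 66 (y) x 50 (z) mm, about 0.6 kg. Round lens on its -x end, steel hoop handle across its +x end (at x +45 mm, its top 76 mm above the bench). Origin: centre of its underside. Its only button is on top at x -15, y 0 mm.
- lamp_button (a joint): Long bar button, 16 (lamp x) x 50 (y) mm. White, with a springy rubber cap: 0 = out (top 16 mm above the case), 0.007 m = fully in (top 9 mm above it once let go); counts as in above 0.005. Pressed down, the cap gives some 1.5 mm, at about 3 N the button slides in 7 mm to a stop, then only the cap gives (2 N per mm, 8 mm at most). Let go, it stays in. The value leaves out the cap's give.
- lamp_button_top (a point): Centre of the top face of the lamp's button. 66 mm above the bench when out.
- tin: Loose tin can, diameter 72, height 85 mm. Origin: centre of its underside. A bystander.
- mug: Loose white mug, diameter 76, height 85 mm, handle on its +y side. Origin: centre of its underside. A bystander.
- wrench: Loose steel wrench lying flat on the far side of the bench. A bystander.
Things that resemble listed ones, but are neither listed nor needed, are in the scene too. Leave any pink, turquoise or yellow look-alike of the power_box alone.

How it is judged:
On the way, in this order (a step that is already met when the one before it is completed fails the run):
1. the main button on the power box is in (more than 5 of its 7 mm) and let go (value of joint main_button above 0.005 m and contact force between the fingers and power_box below 0.1 N), for 0.1 s.
2. the charger's button is in (more than 5 of its 7 mm) and let go (value of joint charger_button above 0.005 m and contact force between the fingers and charger below 0.1 N), for 0.1 s.
3. the lamp's button is in (more than 5 of its 7 mm) and let go (value of joint lamp_button above 0.005 m and contact force between the fingers and lamp below 0.1 N), for 0.1 s.
At the end, for the whole second after the job is handed in: The main, charger and lamp buttons are each in by more than 5 of their 7 mm, the test button is out (less than 2 mm in), the lamp stands still and upright within 25 mm of where it started, and the tin, mug and wrench lie within 20 mm of where they started (value of joint each of main_button, charger_button, lamp_button above 0.005 m and value of joint test_button below 0.002 m and distance of lamp from where it was at the start of the episode below 0.025 m and angle between lamp's own z axis and vertical below 0.1 rad and linear speed of lamp below 0.02 m/s and distance of each of tin, mug, wrench from where it was at the start of the episode below 0.02 m); the robot touches nothing.
It fails at once if a button is pressed (over 3 mm) out of turn: the charger's before the main button is in, or the lamp's before the charger's is in ((value of joint charger_button above 0.003 m and value of joint main_button below 0.005 m) or (value of joint lamp_button above 0.003 m and value of joint charger_button below 0.005 m)).
It fails at once if the test button is pressed (over 2 mm) (value of joint test_button above 0.002 m).
It fails at once if a device is pressed or struck harder than 20 N (contact force between any of the fingers, the arm and power_box above 20 N or contact force between any of the fingers, the arm and charger above 20 N or contact force between any of the fingers, the arm and lamp above 20 N).
It fails at once if the lamp is lifted (over 10 mm), tipped (over 0.2 rad) or shoved (over 25 mm) (height (world z) of lamp above 0.01 m or angle between lamp's own z axis and vertical above 0.2 rad or distance of lamp from where it was at the start of the episode above 0.025 m).
It fails at once if the tin, mug or wrench is moved over 20 mm (distance of any of tin, mug, wrench from where it was at the start of the episode above 0.02 m).
It also fails if it takes over 54 s, if anything falls off the work surface, if the arm or the gripper's body presses on something with over 40 N, if the wrist force passes 120 N, or if a joint passes its speed limit or range.

## Robot

A 7-joint arm with a two-finger parallel gripper is mounted at the origin on the work surface. World frame = base frame: x ahead of the robot, y to its left, z up, the work surface at z = 0. Lengths are in m, angles in rad, forces in N, time in s.
With the tool pointing down it reaches from about 0.4 to 0.85 m from the base axis. Payload 10.4 kg.
Tool frame: the origin (TCP) lies midway between the tips of the shut fingers; the grasp point (between the pads) lies env.hold_point_z behind it (env.hold_point_z is the distance from the TCP to the grasp point, in m); z points along the fingers, y is the line along which they close (so a half turn about z gives the same grasp; the last joint's range is limited). The gripper opens to 85 mm and grips with 20 to 120 N. Pads are 22 mm wide; open, the fingers measure 114 mm over their backs; the gripper's body (76 mm by 85 mm) begins 54 mm behind the grasp point. The pads swing forward as they close: fully open they stand 13 mm farther back than shut.
Start: joints at [-1.309, 0.332, -0.065, 1.46, 0.022, 1.35, -0.088], TCP at [0.176, 0.6, 0.231] pointing down, gripper open.
Joint ranges: [-2.6, 2.6], [-0.5, 2.12], [-1.47, 1.34], [0.16, 2.42], [-1.27, 4.41], [0.06, 2.06], [-2.6, 2.6]. Speed limits (rad/s): [2.22, 2.22, 2.79, 2.79, 3.14, 3.14, 3.14].

## Interface

Orientations are given as a unit quaternion [w, x, y, z].
In Python, from plant import readout, imaging, workorder, env gives the robot as it stands.
- The arm moves only by the shell command python3 -m inch 'ROWS' [OPENING] [FORCE]. ROWS is JSON, a list of rows, each an object with "linear": the shift along the tool's x, y, z in mm, a list of three; "twist": the turn, a rotation vector about the tool's x, y, z in degrees, a list of three. A call has 1 to 12 rows; each row shifts and turns the commanded pose from where the row before left it, along the tool's axes as they then stand; what a row does not reach is not made up. A row lasts 1/10 s, in which the tool goes at most 50 mm and 8.59 degrees, less where a joint would pass 70% of its speed; a pose out of reach is approached as far as the arm can. A call with a gripper value outside its range is refused whole. OPENING is the finger opening in mm, from 0 to 85.4, set as the call begins (- or left out, the last holds). The fingers move at their own pace and stop on an object; FORCE is the grip in N (left out, the last holds). Time passes only in rows, so rows that do not move let the fingers close. It gives the time, the measured TCP pose, the force, the opening and the grip force at its end, in the units of the state.
- readout.observe(): the state, without advancing time (a new reading comes with each control period).
- imaging.camera(name): name is "scene" or "side" or "wrist"; returns a dict with "image" (480x640x3 uint8, red, green, blue), "fx", "fy", "cx", "cy" (pixels), "world_from_camera" (4x4, takes a point from camera to world coordinates). Camera axes: x right, y up, looking along -z (the intrinsics and any distortion apply to the point x, -y, -z); pixel columns grow to the right and rows downward; lengths in m; the calibration is good to about 2 mm. A picture is of the moment at which its call begins. There is no depth.
- workorder.finish_job(): hands the job in; it is judged then, once.
The state is a dict: "clock": time; "q": joint angles; "qvel": joint speeds; "joint_efforts": joint torques, N m; "ee_pos": TCP position; "orientation": TCP orientation; "contact_force": force on the tool from outside, world axes, zero at the start; "torque": the same for the moment, N m; "grip_width": opening from 0.0 (shut) to 1.0 (fully open); "finger_force": force on a finger pad.
Only numpy, scipy, OpenCV 4.12 (cv2) and the standard library are available. Lean on these libraries where they do the work, as an engineer would, in place of code of your own. Each camera call takes 0.05 s, during which the arm holds its last target. There are 200 camera calls.

## Working session

There is one attempt and no reset: what is moved stays moved. The work goes in short steps, Python scripts to look and compute and a shell command to move; the robot and the scene stay as the last step left them, time stands still between calls to the robot, and variables do not carry over. Pictures are saved under pics/ and viewed, at most 10 in all, crops included, and the job is handed in when it is done.

```bash
mkdir -p pics; cat > h.py <<'E'
import numpy as np,cv2
from plant import readout,imaging,env
def snap(n,f):
    c=imaging.camera(n); cv2.imwrite(f,c["image"][:,:,::-1]); 
    np.savez(f[:-3]+'npz',K=[c["fx"],c["fy"],c["cx"],c["cy"]],T=c["world_from_camera"]); print({k:v for k,v in c.items() if k not in("image",)}); return c
def ray(f,u,v,z):
    d=np.load(f[:-3]+'npz'); fx,fy,cx,cy=d['K'];T=d['T']
    r=T[:3,:3]@np.array([(u-cx)/fx,-(v-cy)/fy,-1]); o=T[:3,3]
    return o+r*(z-o[2])/r[2]
E
python3 - <<'E'
from h import *
snap("scene","pics/s1.png");snap("side","pics/d1.png");print(readout.observe())
E
```

```text
{'fx': 483.0302748152333, 'fy': 483.0302748152333, 'cx': 311.8463389839344, 'cy': 250.77942122770315, 'world_from_camera': array([[ 0.52941853, -0.60602009,  0.59367977,  1.1349448 ],
       [ 0.84824224,  0.38983152, -0.35849196, -0.24123057],
       [-0.01418176,  0.69337655,  0.72043587,  0.76301126],
       [ 0.        ,  0.        ,  0.        ,  1.        ]])}
{'fx': 595.8705728527352, 'fy': 595.8705728527352, 'cx': 314.1689890778351, 'cy': 230.50777697408702, 'world_from_camera': array([[ 0.96197059,  0.20470792, -0.18085146,  0.33255341],
       [-0.27305903,  0.73804624, -0.6170304 , -0.85108329],
       [ 0.00716573,  0.64294822,  0.76587612,  1.22048212],
       [ 0.        ,  0.        ,  0.        ,  1.        ]])}
{'clock': 0.1, 'q': array([-1.30860779,  0.33282375, -0.06472552,  1.46086982,  0.02161407,
        1.34989499, -0.0884931 ]), 'qvel': array([-0.00197111, -0.00062353,  0.00106581, -0.00138703, -0.00194862,
        0.00160416, -0.00099263]), 'joint_efforts': array([ 1.85624252e-03, -6.26741338e+01,  4.92975768e-02, -3.92431712e+01,
        1.61727320e-02,  6.87134758e-03,  3.24035966e-05]), 'ee_pos': array([0.17549383, 0.59950059, 0.23058018]), 'orientation': array([-6.03688078e-05,  1.41886993e-01,  9.89882649e-01, -6.47049409e-04]), 'contact_force': array([-0.06039064,  0.53629842,  0.00270803]), 'torque': array([0.02380468, 0.01890033, 0.00700983]), 'finger_force': 0.0, 'grip_width': 0.999351330568236}
```

View pics/s1.png

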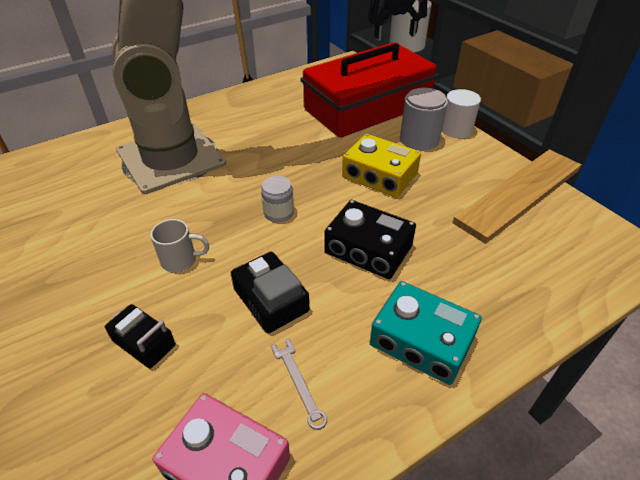

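View pics/d1.png

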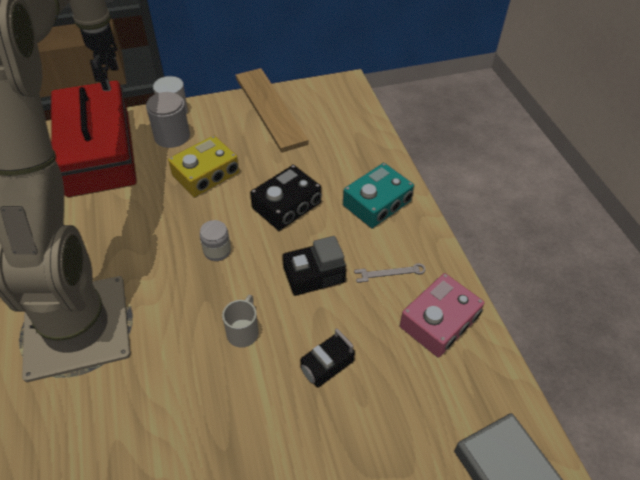

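The scene view has the black box's main button at about (353,215) and its test button at (387,239). The charger button is at (259,266) and the lamp bar at (130,321). In the side view they are at (274,194), (311,182), (300,262) and (323,357).

```bash
python3 - <<'E'
from h import *
import cv2
for n,z,a,b in [("main",.086,(353,215),(274,193)),("test",.076,(387,238),(304,182)),("chg",.076,(259,265),(300,261)),("lamp",.066,(130,320),(323,356)),("tin",.085,(277,185),(214,232)),("mug",.085,(171,231),(240,311)),("chg batt",.096,(277,287),(328,250)),("hoop",.076,(152,332),(343,342))]:
    print(n,ray("pics/s1.png",*a,z).round(4),ray("pics/d1.png",*b,z).round(4))
from scipy.spatial.transform import Rotation as R
o=readout.observe();q=o['orientation'];print(R.from_quat(q[[1,2,3,0]]).as_matrix().round(3),env.hold_point_z)
E
```

```text
main [0.5355 0.223  0.086 ] [0.534  0.2146 0.086 ]
test [0.6205 0.2473 0.076 ] [0.623  0.2423 0.076 ]
chg [ 0.546 -0.005  0.076] [ 0.5438 -0.012   0.076 ]
lamp [ 0.5306 -0.2555  0.066 ] [ 0.5273 -0.2649  0.066 ]
tin [0.3599 0.1389 0.085 ] [0.3601 0.1254 0.085 ]
mug [ 0.3732 -0.1159  0.085 ] [ 0.3771 -0.1177  0.085 ]
chg batt [ 0.6279 -0.0094  0.096 ] [ 0.6134 -0.0127  0.096 ]
hoop [ 0.5844 -0.2311  0.076 ] [ 0.5769 -0.2494  0.076 ]
[[-0.96   0.281 -0.   ]
 [ 0.281  0.96  -0.001]
 [-0.    -0.001 -1.   ]] 0.0187
```

```bash
python3 -m inch '[{"linear":[-37,-22,0],"twist":[0,0,0]},{"linear":[-37,-22,0],"twist":[0,0,0]},{"linear":[-37,-22,0],"twist":[0,0,0]},{"linear":[-37,-22,0],"twist":[0,0,0]},{"linear":[-37,-22,0],"twist":[0,0,0]},{"linear":[-37,-22,0],"twist":[0,0,0]},{"linear":[-37,-22,0],"twist":[0,0,0]},{"linear":[-37,-22,0],"twist":[0,0,0]},{"linear":[-37,-22,0],"twist":[0,0,0]},{"linear":[-37,-22,0],"twist":[0,0,0]}]' 0
python3 -m inch '[{"linear":[0,0,0],"twist":[0,0,-8]},{"linear":[0,0,0],"twist":[0,0,-8]},{"linear":[0,0,0],"twist":[0,0,0]},{"linear":[0,0,0],"twist":[0,0,0]},{"linear":[0,0,0],"twist":[0,0,0]}]'
python3 - <<'E'
from h import *
snap("wrist","pics/w1.png")
E
```

```text
clock: 1.1
ee_pos: [0.4697, 0.2831, 0.2311]
orientation: [-0.0, 0.142, 0.99, -0.0]
contact_force: [-0.1, -0.2, -0.2]
grip_width: -0.002
finger_force: 0.0
clock: 1.6
ee_pos: [0.4687, 0.2849, 0.2312]
orientation: [-0.0, 0.004, 1.0, -0.0]
contact_force: [0.6, 0.1, -0.4]
grip_width: 0.003
finger_force: 0.0
{'fx': 351.68799805316496, 'fy': 351.68799805316496, 'cx': 315.47425278459343, 'cy': 238.1359912601053, 'world_from_camera': array([[ 7.73486511e-03, -9.58540763e-01, -2.84850449e-01,
         3.96974264e-01],
       [ 9.99970064e-01,  7.47388713e-03,  2.00318479e-03,
         2.84496177e-01],
       [ 2.08805830e-04, -2.84857416e-01,  9.58569877e-01,
         3.75105430e-01],
       [ 0.00000000e+00,  0.00000000e+00,  0.00000000e+00,
         1.00000000e+00]])}
```

View pics/w1.png

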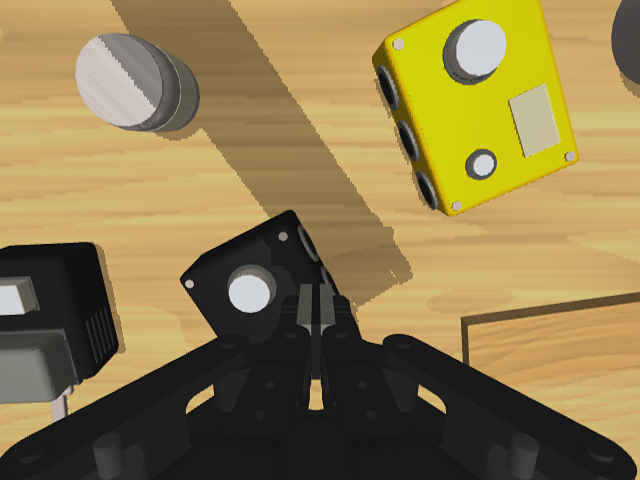

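The wrist view shows the shut fingers and, beside them, the black box's main button top at about (249,294). The charger button is at the left edge, around (10,298).

```bash
python3 - <<'E'
from h import *
print(ray("pics/w1.png",249,294,.086),ray("pics/w1.png",10,298,.076))
print(ray("pics/w1.png",316,290,.231))
E
```

```text
[0.53486963 0.22365941 0.086     ] [ 0.54198004 -0.00198499  0.076     ]
[0.46398622 0.28424297 0.231     ]
```

```bash
python3 -m inch '[{"linear":[-33,-31,0],"twist":[0,0,0]},{"linear":[-33,-32,0],"twist":[0,0,0]},{"linear":[0,0,40],"twist":[0,0,0]},{"linear":[0,0,40],"twist":[0,0,0]},{"linear":[0,0,20],"twist":[0,0,0]},{"linear":[0,0,0],"twist":[0,0,0]},{"linear":[0,0,0],"twist":[0,0,0]},{"linear":[0,0,0],"twist":[0,0,0]}]'
python3 - <<'E'
from h import *
snap("side","pics/d2.png");i=cv2.imread("pics/d2.png")[130:280,190:390];cv2.imwrite("pics/d2c.png",cv2.resize(i,None,fx=4,fy=4))
E
```

```text
clock: 2.45
ee_pos: [0.5355, 0.222, 0.1332]
orientation: [0.001, 0.003, 1.0, 0.001]
contact_force: [-0.3, 0.1, 0.3]
grip_width: -0.001
finger_force: 0.0
{'fx': 595.8705728527352, 'fy': 595.8705728527352, 'cx': 314.1689890778351, 'cy': 230.50777697408702, 'world_from_camera': array([[ 0.96197059,  0.20470792, -0.18085146,  0.33255341],
       [-0.27305903,  0.73804624, -0.6170304 , -0.85108329],
       [ 0.00716573,  0.64294822,  0.76587612,  1.22048212],
       [ 0.        ,  0.        ,  0.        ,  1.        ]])}
```

View pics/d2c.png

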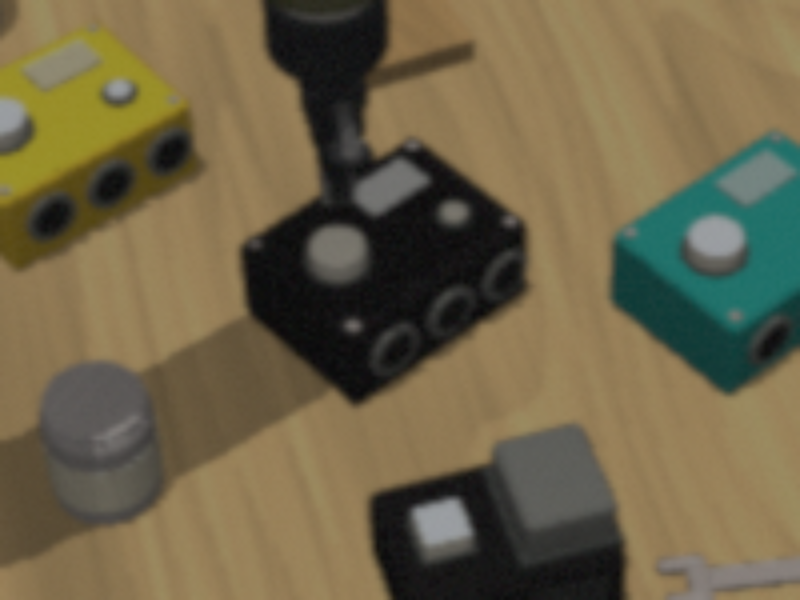

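The fingertip at crop column 338 stands right above the main button at (338,245), so I can press down.

```bash
python3 -m inch '[{"linear":[0,0,20],"twist":[0,0,0]},{"linear":[0,0,20],"twist":[0,0,0]},{"linear":[0,0,4],"twist":[0,0,0]},{"linear":[0,0,3],"twist":[0,0,0]},{"linear":[0,0,3],"twist":[0,0,0]},{"linear":[0,0,3],"twist":[0,0,0]},{"linear":[0,0,2],"twist":[0,0,0]},{"linear":[0,0,2],"twist":[0,0,0]},{"linear":[0,0,0],"twist":[0,0,0]},{"linear":[0,0,0],"twist":[0,0,0]}]'
```

```text
clock: 3.5
ee_pos: [0.5352, 0.2217, 0.0753]
orientation: [0.001, 0.003, 1.0, 0.0]
contact_force: [-1.7, -0.2, 7.2]
grip_width: 0.001
finger_force: 3.9
```

7.2 N with 10.7 mm of travel: the button is at its stop. Next I release and go over to the charger.

```bash
python3 -m inch '[{"linear":[0,0,-15],"twist":[0,0,0]},{"linear":[0,0,-45],"twist":[0,0,0]},{"linear":[0,0,-45],"twist":[0,0,0]},{"linear":[0,0,0],"twist":[0,0,0]},{"linear":[0,-40,0],"twist":[0,0,0]},{"linear":[0,-40,0],"twist":[0,0,0]},{"linear":[0,-40,0],"twist":[0,0,0]},{"linear":[0,-40,0],"twist":[0,0,0]},{"linear":[0,0,0],"twist":[0,0,0]},{"linear":[0,0,0],"twist":[0,0,0]},{"linear":[0,0,0],"twist":[0,0,0]}]'
python3 - <<'E'
from h import *
snap("wrist","pics/w2.png")
E
```

```text
clock: 4.6
ee_pos: [0.5336, 0.0627, 0.1794]
orientation: [0.0, 0.002, 1.0, 0.0]
contact_force: [0.7, -0.0, -0.4]
grip_width: 0.0
finger_force: 0.0
{'fx': 351.68799805316496, 'fy': 351.68799805316496, 'cx': 315.47425278459343, 'cy': 238.1359912601053, 'world_from_camera': array([[ 3.61486319e-03, -9.58500295e-01, -2.85068618e-01,
         4.61870280e-01],
       [ 9.99993108e-01,  3.70616614e-03,  2.19164561e-04,
         6.17865932e-02],
       [ 8.46442363e-04, -2.85067445e-01,  9.58507087e-01,
         3.23325499e-01],
       [ 0.00000000e+00,  0.00000000e+00,  0.00000000e+00,
         1.00000000e+00]])}
```

View pics/w2.png

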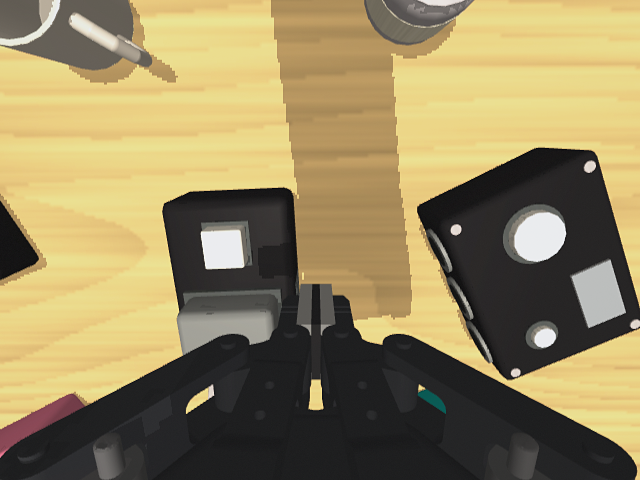

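The charger button's top face is centred at about (223,249). The main button at (537,237) now has little of its side showing, so it is in.

```bash
python3 - <<'E'
from h import *
print(ray("pics/w2.png",223,249,.076),ray("pics/w2.png",537,237,.079),ray("pics/w2.png",537,237,.086))
E
```

```text
[ 0.54355341 -0.00676085  0.076     ] [0.5342968  0.22222881 0.079     ] [0.53222176 0.21763209 0.086     ]
```

```bash
python3 -m inch '[{"linear":[-5,-35,0],"twist":[0,0,0]},{"linear":[-5,-34,0],"twist":[0,0,0]},{"linear":[0,0,0],"twist":[0,0,0]},{"linear":[0,0,35],"twist":[0,0,0]},{"linear":[0,0,35],"twist":[0,0,0]},{"linear":[0,0,15],"twist":[0,0,0]},{"linear":[0,0,0],"twist":[0,0,0]},{"linear":[0,0,0],"twist":[0,0,0]},{"linear":[0,0,0],"twist":[0,0,0]}]'
```

```text
clock: 5.55
ee_pos: [0.5442, -0.007, 0.0956]
orientation: [0.001, 0.002, 1.0, 0.0]
contact_force: [-1.1, 0.6, 0.2]
grip_width: 0.002
finger_force: 0.0
```

```bash
python3 -m inch '[{"linear":[0,0,13],"twist":[0,0,0]},{"linear":[0,0,4],"twist":[0,0,0]},{"linear":[0,0,3],"twist":[0,0,0]},{"linear":[0,0,3],"twist":[0,0,0]},{"linear":[0,0,3],"twist":[0,0,0]},{"linear":[0,0,2],"twist":[0,0,0]},{"linear":[0,0,2],"twist":[0,0,0]},{"linear":[0,0,0],"twist":[0,0,0]},{"linear":[0,0,0],"twist":[0,0,0]}]'
```

```text
clock: 6.45
ee_pos: [0.5433, -0.0076, 0.0648]
orientation: [0.0, 0.003, 1.0, 0.0]
contact_force: [-5.0, 1.1, 8.9]
grip_width: -0.001
finger_force: 4.4
```

```bash
python3 -m inch '[{"linear":[0,0,-15],"twist":[0,0,0]},{"linear":[0,0,-45],"twist":[0,0,0]},{"linear":[0,0,-45],"twist":[0,0,0]},{"linear":[0,0,0],"twist":[0,0,0]},{"linear":[0,-45,0],"twist":[0,0,0]},{"linear":[0,-45,0],"twist":[0,0,0]},{"linear":[0,-45,0],"twist":[0,0,0]},{"linear":[0,-45,0],"twist":[0,0,0]},{"linear":[0,0,0],"twist":[0,0,0]},{"linear":[0,0,0],"twist":[0,0,0]},{"linear":[0,0,0],"twist":[0,0,0]}]'
python3 - <<'E'
from h import *
snap("wrist","pics/w3.png")
E
```

```text
clock: 7.55
ee_pos: [0.5425, -0.1864, 0.1689]
orientation: [-0.0, 0.002, 1.0, 0.0]
contact_force: [0.4, 0.3, 0.2]
grip_width: 0.0
finger_force: 0.0
{'fx': 351.68799805316496, 'fy': 351.68799805316496, 'cx': 315.47425278459343, 'cy': 238.1359912601053, 'world_from_camera': array([[ 3.60332158e-03, -9.58595621e-01, -2.84748050e-01,
         4.70819352e-01],
       [ 9.99993087e-01,  3.71541635e-03,  1.46497332e-04,
        -1.87277350e-01],
       [ 9.17525859e-04, -2.84746609e-01,  9.58602382e-01,
         3.12803509e-01],
       [ 0.00000000e+00,  0.00000000e+00,  0.00000000e+00,
         1.00000000e+00]])}
```

View pics/w3.png

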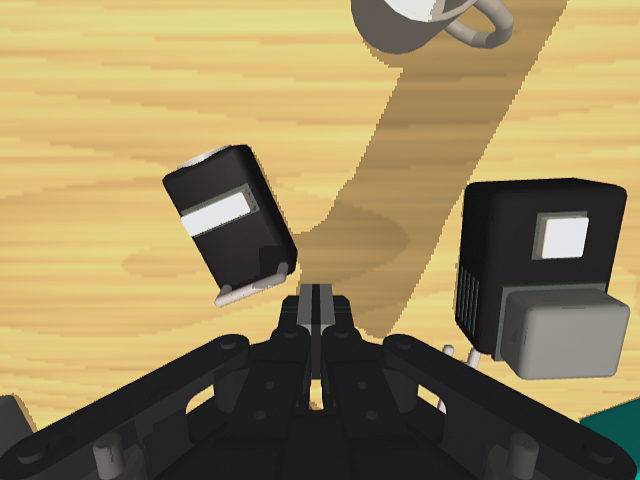

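The lamp bar's top face is centred at about (216,214) and the hoop runs from (222,300) to (288,270). The charger button is at (564,238).

```bash
python3 - <<'E'
from h import *
print(ray("pics/w3.png",216,214,.066),ray("pics/w3.png",255,284,.076),ray("pics/w3.png",564,238,.069),ray("pics/w3.png",564,238,.076))
E
```

```text
[ 0.52579533 -0.25859824  0.066     ] [ 0.57594417 -0.23162128  0.076     ] [ 0.54383431 -0.00748672  0.069     ] [ 0.54173793 -0.0126488   0.076     ]
```

```bash
python3 -m inch '[{"linear":[8,-36,0],"twist":[0,0,0]},{"linear":[8,-36,0],"twist":[0,0,0]},{"linear":[0,0,0],"twist":[0,0,0]},{"linear":[0,0,35],"twist":[0,0,0]},{"linear":[0,0,35],"twist":[0,0,0]},{"linear":[0,0,15],"twist":[0,0,0]},{"linear":[0,0,0],"twist":[0,0,0]},{"linear":[0,0,0],"twist":[0,0,0]},{"linear":[0,0,0],"twist":[0,0,0]}]'
```

```text
clock: 8.5
ee_pos: [0.527, -0.2598, 0.086]
orientation: [0.001, 0.003, 1.0, -0.0]
contact_force: [0.7, -0.8, 0.2]
grip_width: -0.0
finger_force: 0.0
```

```bash
python3 -m inch '[{"linear":[0,0,13],"twist":[0,0,0]},{"linear":[0,0,4],"twist":[0,0,0]},{"linear":[0,0,3],"twist":[0,0,0]},{"linear":[0,0,3],"twist":[0,0,0]},{"linear":[0,0,3],"twist":[0,0,0]},{"linear":[0,0,2],"twist":[0,0,0]},{"linear":[0,0,2],"twist":[0,0,0]},{"linear":[0,0,0],"twist":[0,0,0]},{"linear":[0,0,0],"twist":[0,0,0]}]'
```

```text
clock: 9.4
ee_pos: [0.5259, -0.2595, 0.0548]
orientation: [0.0, 0.003, 1.0, 0.0]
contact_force: [-3.7, 1.9, 9.2]
grip_width: 0.0
finger_force: 4.4
```

```bash
python3 -m inch '[{"linear":[0,0,-10],"twist":[0,0,0]},{"linear":[0,0,-45],"twist":[0,0,0]},{"linear":[0,0,-45],"twist":[0,0,0]},{"linear":[0,0,-14],"twist":[0,0,0]},{"linear":[-8,36,0],"twist":[0,0,0]},{"linear":[-8,36,0],"twist":[0,0,0]},{"linear":[0,0,0],"twist":[0,0,0]},{"linear":[0,0,0],"twist":[0,0,0]},{"linear":[0,0,0],"twist":[0,0,0]},{"linear":[0,0,0],"twist":[0,0,0]}]'
python3 - <<'E'
from h import *
snap("wrist","pics/w4.png")
E
```

```text
clock: 10.4
ee_pos: [0.5418, -0.189, 0.1682]
orientation: [-0.0, 0.004, 1.0, -0.0]
contact_force: [0.4, -0.4, 0.1]
grip_width: -0.001
finger_force: 0.0
{'fx': 351.68799805316496, 'fy': 351.68799805316496, 'cx': 315.47425278459343, 'cy': 238.1359912601053, 'world_from_camera': array([[ 6.97825640e-03, -9.58533940e-01, -2.84892944e-01,
         4.70136646e-01],
       [ 9.99975641e-01,  6.64722111e-03,  2.12886763e-03,
        -1.89454454e-01],
       [-1.46845481e-04, -2.84900861e-01,  9.58556977e-01,
         3.12174697e-01],
       [ 0.00000000e+00,  0.00000000e+00,  0.00000000e+00,
         1.00000000e+00]])}
```

View pics/w4.png

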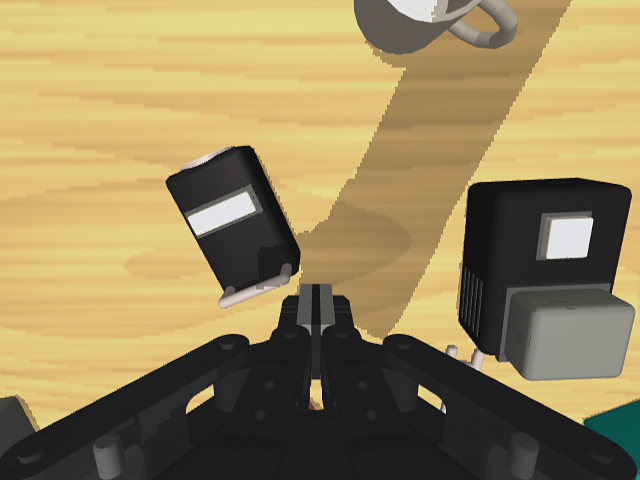

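The lamp bar is now low in the case at (222,212), the lamp hasn't moved, and the charger button is also in. The robot is clear of everything, so I'm handing in.

```bash
python3 -c "
from plant import workorder;print(workorder.finish_job())"
```

```text
the job is handed in; nothing more can be done
None
```

I pressed the main, charger and lamp buttons in that order to their stops at 7–9 N and let go of each, the lamp stayed where it stood, and I handed the job in at about 10.5 s; no verdict came back.

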